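Check a grip's jaw opening with the taper gauge

ROBOT

A 6-joint arm with a two-finger parallel gripper is mounted at the origin on the work surface. World frame = base frame: x ahead of the robot, y to its left, z up, the work surface at z = 0. Lengths are in m, angles in rad, forces in N, time in s.
With the tool pointing down it reaches from about 0.35 to 0.775 m from the base axis. Payload 7.3 kg.
Tool frame: the origin (TCP) lies at the centre of the arm's flange, where the gripper is bolted on; the fingertips stand 178 mm ahead of it and the grasp point (between the pads) lies 159 mm ahead of it; z points along the fingers, y is the line along which they close (so a half turn about z gives the same grasp; the last joint's range is limited). The gripper opens to 92 mm and grips with 3 to 60 N. Pads are 19 mm wide; open, the fingers measure 130 mm over their backs; the gripper's body (75 mm by 190 mm) begins 47 mm behind the grasp point.
Start: joints at [-1.37, 0.342, 1.524, -0, 1.275, -0.146], TCP at [0.178, -0.494, 0.405] pointing down, gripper open.
Joint ranges: [-2.53, 2.53], [-0.77, 2.02], [0.04, 2.7], [-1, 4.14], [0.28, 2.66], [-3.11, 3.11]. Speed limits (rad/s): [2.57, 2.57, 3.14, 3.14, 3.14, 3.14].

INTERFACE

Orientations are given as [roll, pitch, yaw] about the fixed x, y, z axes, in that order (R = Rz(yaw) Ry(pitch) Rx(roll)).
In Python, from cell import telemetry, vision, ticket gives the robot as it stands.
- The arm moves only by the shell command python3 -m crank 'ROWS' [FORCE]. ROWS is JSON, a list of rows, each a list of 5 numbers: the gripper command: -1 is shut, 1 is fully open, values between are in proportion, then the shift along the tool's x, y, z in mm, then the turn about the tool's z in rad. In form: [[fingers, dx, dy, dz, roll], ...]. A call has 1 to 12 rows; each row is the pose to reach, as a shift and turn from the pose commanded when the call began, along the tool's axes at that moment; what a row does not reach only later rows make up. A row lasts 1/12 s, in which the tool goes at most 41.7 mm and 7.16 degrees, less where a joint would pass 70% of its speed; a pose out of reach is approached as far as the arm can. A call with a gripper value outside its range is refused whole. The fingers move at their own pace and stop on an object; FORCE is the grip in N (left out, the last holds). Time passes only in rows, so rows that repeat a pose let the fingers close. It gives the time, the measured TCP pose, the force, the opening and the grip force at its end, in the units of the state.
- telemetry.observe(): the state, without advancing time (a new reading comes with each control period).
- vision.read_camera(name): name is "side" or "top" or "wrist"; returns (picture, depth): 384x512x3 uint8, red, green, blue; 384x512 float32, m along the optical axis (not along the pixel's ray), 0 where there is no reading.
- vision.get_calibration(name): a dict with "camera_matrix" (3x3 intrinsics, pixels), "rvec" (rotation vector, rad) and "tvec" (3), from world to camera coordinates, as OpenCV has them. Camera axes: x right, y down, z forward; pixel columns grow to the right and rows downward; lengths in m; the calibration is good to about 2 mm. A picture is of the moment at which its call begins: read the wrist's pose just before it. get_calibration takes no time and is no camera call; for the wrist camera it gives the pose at the moment of the call.
- ticket.hand_in(): hands the job in; it is judged then, once.
The state is a dict: "time": time; "qpos": joint angles; "qvel": joint speeds; "joint_efforts": joint torques, N m; "tool_pos": TCP position; "tool_rot": TCP orientation; "contact_force": force on the tool from outside, world axes, zero at the start; "torque": the same for the moment, N m; "opening": finger opening in m; "grip_force": force on a finger pad.
Only numpy, scipy, OpenCV 4.12 (cv2) and the standard library are available. Lean on these libraries where they do the work, as an engineer would, in place of code of your own. Each camera call takes 0.05 s, during which the arm holds its last target. There are 200 camera calls.

TASK

Three gauges with black upright handles lie on the bench: pick the one whose blade tapers to a narrow tip and slide it, tip first and lying flat, along the bed plate into the gap between the two upright jaws of the specimen grip. Stop when you feel it bear against the jaws and it fits the gap on both sides, without forcing the jaws wider, then let go and leave it lying there in the gap.

Things in the scene. Friction and masses are not known exactly. Their poses are not given: they have to be found in the camera images.
- gauge: Taper gauge: flat steel plate 10 mm thick, black upright fin on its tail. Origin: underside, below the fin's middle; +x to the tip. Fin 36 long, 14 wide (y; grip across), from 10 to 55 mm up. Width 50 from x -25 to 15, tapering evenly to 8 at the tip, x 125. 0.2 kg. Starts flat, tip away from the robot. Two others, same fin, have parallel square-ended blades (16, 34 wide): not wanted.
- jaw_fixed: Grip's right jaw (seen looking into the gap): pale violet block 66 deep, 50 wide, 40 mm high, dark face, rigid. Origin: lower front corner of its inner face, on the bed plate (top 12 mm above the bench). +x into the gap, +y across it to the other jaw, z up. The bed reaches 130 mm in front of the mouth as a flat apron; the gap is open right through for 85 mm. Mouth faces the robot within 20 degrees.
- jaw_moving: Left jaw, a mirrored block, parallel axes. Origin: lower front corner of its inner face, on the bed plate. The gap between the two parallel faces (distance between the origins) is 26 to 40 mm, different each time. This jaw slides in y with stiff friction, about 14 N: pushing the gauge with 5 to 10 N does not move it, a hard shove does.
- flank_left (a point): Point on the gauge: middle of the blade's sloping left side, 70 mm ahead of the gauge's origin, 14.5 mm left, 5 mm up. x axis along that side towards the tip, y axis straight out of it.
- flank_right (a point): Point on the gauge: middle of the blade's sloping right side, 70 mm ahead of the gauge's origin, 14.5 mm right, 5 mm up. x axis along that side towards the tip, y axis into the blade.
Things that resemble listed ones, but are neither listed nor needed, are in the scene too. What is shaped like the gauge but orange or yellow is not meant.

How it is judged:
By the outcome, as a careful person would: the job done as asked, in the order asked, and still so for the second after the job is handed in, with the robot touching nothing.
It also fails if it takes over 42 s, if anything falls off the work surface, if the arm or the gripper's body presses on something with over 40 N, if the wrist force passes 120 N, or if a joint passes its speed limit or range.

## Working session

There is one attempt and no reset: what is moved stays moved. The work goes in short steps, Python scripts to look and compute and a shell command to move; the robot and the scene stay as the last step left them, time stands still between calls to the robot, and variables do not carry over. Pictures are saved under pics/ and viewed, at most 10 in all, crops included, and the job is handed in when it is done.

```bash
mkdir -p pics; python3 - <<'E'
from cell import telemetry, vision
import cv2,numpy as np
print(telemetry.observe())
for n in("top","side"):
    p,d=vision.read_camera(n); cv2.imwrite(f"pics/{n}0.png",p[...,::-1]); np.savez(f"{n}0.npz",p=p,d=d)
    c=vision.get_calibration(n); print(n,c)
E
```

```text
{'time': 0.0, 'qpos': array([-1.36998469e+00,  3.42729578e-01,  1.52505507e+00,  1.76377195e-06,
        1.27542169e+00, -1.45980922e-01]), 'qvel': array([-4.57080293e-04,  1.81952069e-03,  7.89546789e-04, -5.73997457e-05,
       -9.31425796e-04, -2.08896229e-04]), 'joint_efforts': array([-1.30491750e-03, -4.31244493e+01, -2.44221246e+01,  7.18543888e-02,
        5.60489588e-02, -1.29753853e-04]), 'tool_pos': array([ 0.17843927, -0.4935875 ,  0.40402791]), 'tool_rot': array([-3.13999638e+00, -2.36399963e-04,  3.46791854e-01]), 'contact_force': array([-0.03880342,  0.10869648, -0.35666291]), 'torque': array([ 0.0064588 ,  0.01888562, -0.04251486]), 'grip_force': 0.0, 'opening': 0.09193603050919108}
top {'camera_matrix': array([[442.21230109,   0.        , 250.8803023 ],
       [  0.        , 442.21230109, 191.64006708],
       [  0.        ,   0.        ,   1.        ]]), 'rvec': array([ 2.14037731, -2.19868116,  0.10917676]), 'tvec': array([-0.00682406,  0.44396122,  1.38809838])}
side {'camera_matrix': array([[392.52963391,   0.        , 257.21478667],
       [  0.        , 392.52963391, 200.8187502 ],
       [  0.        ,   0.        ,   1.        ]]), 'rvec': array([ 2.31587341, -0.11486625,  0.02069791]), 'tvec': array([-0.45921467,  0.05066953,  1.00177565])}
```

View pics/top0.png

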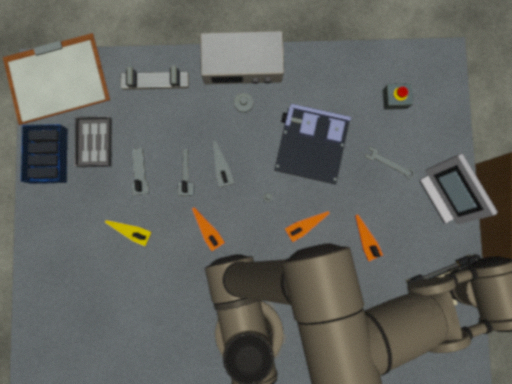

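View pics/side0.png

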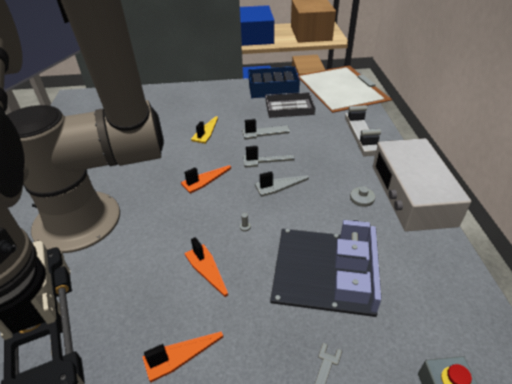

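Top view: the tapered grey gauge is at (222,165). It could be confused with the parallel grey gauges at (139,170) and (185,172), the orange ones at (208,229), (307,226) and (368,238), and the yellow one at (128,232). I choose (222,165). The grip is at (315,135), with its violet jaws at (302,122) and (333,130).

```bash
cat > h.py <<'E'
import cv2,numpy as np
def ray(c,uv,z):
    R=cv2.Rodrigues(np.array(c["rvec"]))[0];t=np.array(c["tvec"]).ravel();K=np.array(c["camera_matrix"])
    uv=np.atleast_2d(uv).astype(float);d=np.c_[uv,np.ones(len(uv))]@np.linalg.inv(K).T@R
    o=-R.T@t
    return o+d*((z-o[2])/d[:,2])[:,None]
def proj(c,P):
    return cv2.projectPoints(np.atleast_2d(P).astype(float),np.array(c["rvec"]),np.array(c["tvec"]),np.array(c["camera_matrix"]),None)[0].reshape(-1,2)
E
python3 - <<'E'
from h import *
from cell import vision
c=vision.get_calibration("top");D=np.load("top0.npz");p=D["p"];
a=p[130:195,195:250];b=p[95:190,265:360]
a=cv2.resize(a,None,fx=6,fy=6,interpolation=2);b=cv2.resize(b,None,fx=4.1,fy=4.1,interpolation=2)
im=np.zeros((400,800,3),np.uint8);im[:a.shape[0],:a.shape[1]]=a;im[:b.shape[0],400:400+b.shape[1]]=b[:, :400]
cv2.imwrite("pics/crop.png",im[...,::-1])
g=p.mean(2);
m=((g<45)).astype(np.uint8);sub=m[155:195,205:240];ys,xs=np.nonzero(sub);fin=np.c_[xs+205,ys+155].mean(0)
print("fin",fin,ray(c,fin,.055),"tip",ray(c,(214.5,141),.01))
h=cv2.cvtColor(p,cv2.COLOR_RGB2HSV);v=cv2.inRange(h,(110,40,110),(145,255,255))
n,l,s,ce=cv2.connectedComponentsWithStats(v)
for i in range(1,n):
    if s[i,4]>15: print(s[i],ce[i],ray(c,ce[i],.052)[0])
for q in [(276,176),(336,184),(350,118),(289,105)]: print(q,ray(c,q,.012)[0])
E
```

```text
fin [223.85 176.25] [[0.49094345 0.06447704 0.055     ]] tip [[0.61369879 0.09519097 0.01      ]]
[285 104  66  38 958] [318.67849687 121.29958246] [ 0.65903026 -0.23972672  0.052     ]
(276, 176) [ 0.49314685 -0.10108601  0.012     ]
(336, 184) [ 0.46198347 -0.29322259  0.012     ]
(350, 118) [ 0.67765115 -0.3489426   0.012     ]
(289, 105) [ 0.72659825 -0.15130285  0.012     ]
```

View pics/crop.png

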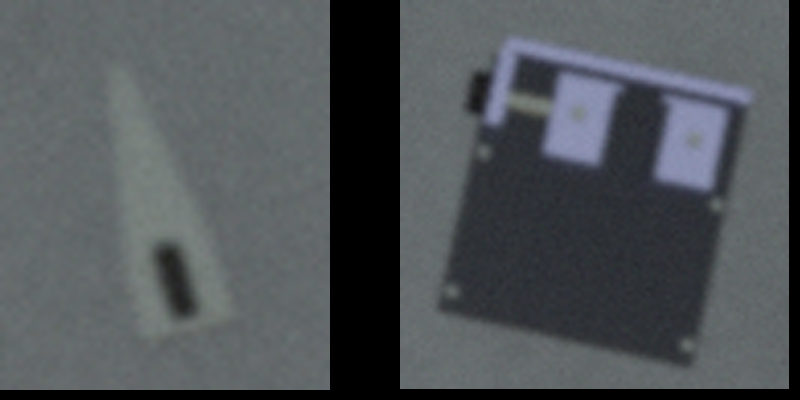

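The crop confirms the choice: its blade narrows to a tip at crop (118,65), with the fin at (175,280). In the grip, the gap runs between the violet jaws at crop (580,118) and (693,143). Measured length from fin to tip is 126 mm against a stated 125 mm.

```bash
python3 - <<'E'
from h import *
from cell import vision,telemetry
from scipy.spatial.transform import Rotation as Ro
c=vision.get_calibration("wrist");s=telemetry.observe()
T=Ro.from_euler("xyz",s["tool_rot"]).as_matrix();R=cv2.Rodrigues(c["rvec"])[0]
o=-R.T@np.ravel(c["tvec"]);print("cam in tool",T.T@(o-s["tool_pos"]),"axes",(T.T@R.T).round(3).tolist(),c["camera_matrix"][0][0])
def sh(P,s=s): return (T.T@(np.array(P)-s["tool_pos"])*1000).round(1)
print("to fixture",sh([.52,-.215,.404]),"to gauge",sh([.491,.0645,.404]))
E
```

```text
cam in tool [0.07239078 0.00039823 0.01992217] axes [[0.0, -0.962, -0.271], [1.0, -0.0, 0.001], [-0.001, -0.271, 0.962]] 307.3699065390842
to fixture [ 4.159e+02 -1.459e+02  4.000e-01] to gauge [ 483.7 -418.7    0.8]
```

```bash
python3 -m crank '[[1,40,-10,0,0.05],[1,80,-20,0,0.1],[1,120,-30,0,0.15],[1,160,-41,0,0.2],[1,200,-51,0,0.25],[1,240,-61,0,0.3],[1,280,-72,0,0.35],[1,320,-82,0,0.4],[1,360,-92,0,0.45],[1,400,-102,0,0.5],[1,440,-113,0,0.5],[1,470,-121,0,0.5]]' 30; python3 -m crank '[[1,0,0,0,0],[1,0,0,0,0],[1,0,0,0,0]]'
python3 - <<'E'
from h import *
from cell import vision,telemetry
c=vision.get_calibration("wrist");p,d=vision.read_camera("wrist")
print(telemetry.observe()["tool_pos"],telemetry.observe()["tool_rot"])
np.savez("w1.npz",p=p,d=d,**c);cv2.imwrite("pics/w1.png",p[...,::-1])
E
```

```text
time: 1.1
tool_pos: [0.5815, -0.2177, 0.4041]
tool_rot: [-3.141, 0.0, -0.152]
contact_force: [0.7, -0.1, -0.0]
opening: 0.0914
grip_force: 0.0
time: 1.35
tool_pos: [0.579, -0.2203, 0.4041]
tool_rot: [3.142, 0.002, -0.153]
contact_force: [0.1, 0.2, -0.1]
opening: 0.0919
grip_force: 0.0
[ 0.57869171 -0.2208232   0.40436948] [ 3.14145506e+00  1.12951552e-03 -1.53997550e-01]
```

View pics/w1.png

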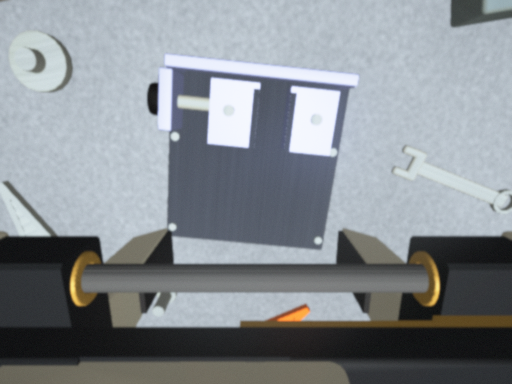

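Wrist view: the jaw tops are bright violet, left at about (231,112) and right at about (315,120). The dark faces lie between them, and the gap is at about (262–290, 85–155). The bed apron runs down to row 245.

```bash
python3 - <<'E'
from h import *
D=np.load("w1.npz");p=D["p"];d=D["d"];c={k:D[k] for k in("camera_matrix","rvec","tvec")}
K=c["camera_matrix"];R=cv2.Rodrigues(c["rvec"])[0];t=c["tvec"].ravel()
v,u=np.mgrid[:384,:512];X=np.stack([(u-K[0,2])/K[0,0]*d,(v-K[1,2])/K[1,1]*d,d],-1)
W=(X-t)@R
for r in(110,130): print(r,(W[r,200:350:2,2]*1000).round().astype(int).tolist())
# rough frame rotate by -9.2deg
h=((W[...,2]>.042)&(W[...,2]<.062)&(d>0)).astype(np.uint8);h[160:]=0
n,l,s,ce=cv2.connectedComponentsWithStats(h)
for i in range(1,n):
    if s[i,4]>300:
        ys,xs=np.nonzero(l==i);print(s[i],cv2.minAreaRect(ray(c,np.c_[xs,ys],.052)[:,:2].astype(np.float32)*1000),np.median(W[...,2][l==i]))
g=p.mean(2)
for r in(100,120,140): print(r,g[r,240:300].round().astype(int).tolist())
b=p[60:260,150:360];cv2.imwrite("pics/w1c.png",cv2.resize(np.clip(b.astype(float)*2 if 0 else b,0,255).astype(np.uint8)[:110],None,fx=3.8,fy=3.8,interpolation=2)[...,::-1])
E
```

```text
110 [35, 37, 36, 37, 37, 53, 53, 51, 53, 52, 52, 53, 56, 56, 56, 56, 55, 52, 52, 52, 52, 52, 52, 53, 54, 52, 54, 53, 54, 12, 12, 12, 13, 12, 12, 13, 11, 12, 12, 13, 12, 13, 12, 30, 51, 54, 54, 53, 52, 51, 54, 52, 53, 51, 52, 55, 52, 51, 52, 52, 52, 53, 53, 52, 52, 54, 52, 53, 53, 11, 12, 12, 12, 0, -1]
130 [12, 11, 11, 13, 384, 384, 52, 52, 52, 52, 52, 53, 52, 52, 54, 52, 52, 52, 52, 54, 53, 53, 52, 52, 52, 54, 54, 53, 11, 11, 12, 11, 11, 12, 12, 13, 11, 13, 12, 13, 12, 11, 33, 54, 53, 54, 52, 53, 52, 53, 53, 53, 53, 53, 52, 51, 52, 52, 53, 53, 51, 51, 52, 53, 51, 53, 54, 12, 12, 11, 13, 1, 384, 0, 0]
[474   0  38  18 582] ((708.4230346679688, -471.765869140625), (36.85552215576172, 14.408228874206543), 81.27229309082031) 0.05399873379532019
[ 164   54  195   77 3037] ((669.1365356445312, -243.1593780517578), (194.7711639404297, 73.77852630615234), 83.22222900390625) 0.05591550651456442
[ 208   78   52   71 3137] ((650.2343139648438, -209.47662353515625), (49.995628356933594, 66.00275421142578), 75.46334075927734) 0.05231784815246033
[ 283   87   57   69 3135] ((629.8870849609375, -2
[... 222 characters left out ...]
 90, 88, 90, 94, 93, 93, 93, 93, 94, 93, 92, 90, 95, 94, 93, 95, 95, 95, 94, 92, 92, 91, 94, 98, 103, 101, 98, 97, 117, 179, 234, 247, 248, 249]
120 [248, 248, 248, 248, 248, 249, 248, 248, 249, 248, 237, 177, 112, 97, 98, 100, 104, 97, 94, 91, 92, 95, 96, 96, 93, 91, 93, 95, 98, 96, 96, 97, 100, 99, 95, 98, 94, 96, 97, 99, 96, 97, 96, 96, 96, 98, 105, 111, 108, 103, 104, 114, 158, 220, 244, 248, 249, 249, 249, 249]
140 [248, 248, 248, 248, 248, 248, 248, 247, 238, 182, 117, 98, 101, 100, 98, 97, 96, 97, 97, 96, 94, 100, 98, 96, 96, 99, 98, 98, 99, 101, 98, 100, 97, 98, 98, 101, 99, 101, 101, 100, 99, 97, 99, 99, 102, 110, 109, 108, 108, 133, 195, 240, 248, 248, 248, 248, 248, 248, 248, 249]
```

View pics/w1c.png

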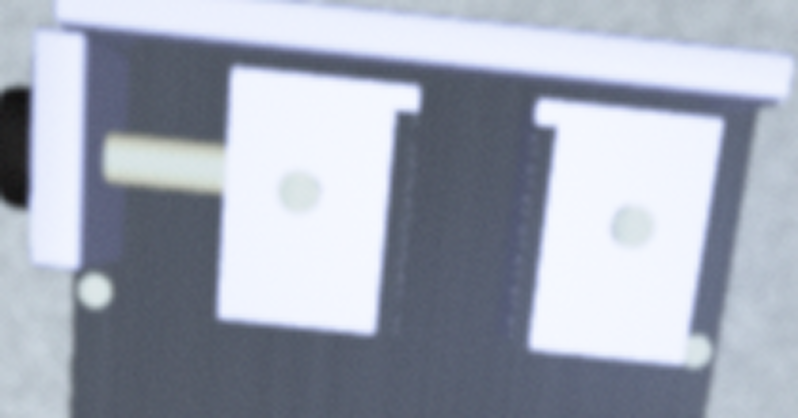

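```bash
python3 -m crank '[[1,-16,-33,0,-0.05],[1,-32,-67,0,-0.1],[1,-49,-100,0,-0.15],[1,-65,-134,0,-0.2],[1,-82,-167,0,-0.25],[1,-98,-201,0,-0.3],[1,-114,-234,0,-0.35],[1,-131,-268,0,-0.4],[1,-131,-268,0,-0.4],[1,-131,-268,0,-0.4],[1,-131,-268,0,-0.4]]'
python3 - <<'E'
from h import *
from cell import vision,telemetry
c=vision.get_calibration("wrist");s=telemetry.observe();p,d=vision.read_camera("wrist")
print(s["tool_pos"],s["tool_rot"])
np.savez("w2.npz",p=p,d=d,**c);cv2.imwrite("pics/w2.png",p[...,::-1])
K=c["camera_matrix"];R=cv2.Rodrigues(c["rvec"])[0];t=np.ravel(c["tvec"])
v,u=np.mgrid[:384,:512];X=np.stack([(u-K[0,2])/K[0,0]*d,(v-K[1,2])/K[1,1]*d,d],-1);W=(X-t)@R
h=((W[...,2]>.005)&(d>0)&(W[...,2]<.07)).astype(np.uint8)
h=cv2.morphologyEx(h,cv2.MORPH_OPEN,np.ones((3,3)))
n,l,S,ce=cv2.connectedComponentsWithStats(h)
for i in range(1,n):
    if S[i,4]>300:
        ys,xs=np.nonzero((l==i)&(W[...,2]<.015))
        if len(ys)<100: continue
        q=ray(c,np.c_[xs,ys],.01)[:,:2].astype(np.float32)*1000
        print(S[i],cv2.minAreaRect(q), "tri",cv2.minEnclosingTriangle(q.reshape(-1,1,2))[1].reshape(-1,2))
        f=(l==i)&(W[...,2]>.046)
        if f.sum()>20:
            ys,xs=np.nonzero(f);print(" fin top",f.sum(),cv2.minAreaRect(ray(c,np.c_[xs,ys],.055)[:,:2].astype(np.float32)*1000))
E
```

```text
time: 2.32
tool_pos: [0.4907, 0.0636, 0.405]
tool_rot: [3.141, -0.001, 0.245]
contact_force: [-0.0, -0.3, -0.6]
opening: 0.0918
grip_force: 0.0
[0.49067296 0.063591   0.40504118] [ 3.14072863e+00 -6.04498705e-04  2.45394782e-01]
[  380    15   132   221 17463] ((592.9542846679688, -210.32342529296875), (189.40301513671875, 215.23858642578125), 75.54499053955078) tri [[ 751.69836 -153.57956]
 [ 458.18323 -302.00464]
 [ 512.40326  -91.67007]]
 fin top 1564 ((651.6409301757812, -143.39236450195312), (87.9871826171875, 37.69178009033203), 26.82464027404785)
[   0   16   51  141 5026] ((519.7757568359375, 339.93798828125), (149.48068237304688, 50.974571228027344), 4.558882236480713) tri [[447.44193 305.9845 ]
 [442.19742 376.20047]
 [742.0654  351.34164]]
 fin top 321 ((471.31951904296875, 329.1037292480469), (36.261837005615234, 10.390159606933594), 1.4542155265808105)
[ 125   62   47  130 2809] ((512.63427734375, 190.98155212402344), (50.73023223876953, 149.4628143310547), 89.77293395996094) tri [[438.3872  221.86038]
 [638.70215 191.44545]
 [437.59222 160.95438]]
 fin top 461 ((464.07476806640625, 190.07321166992188), (15.872345924377441, 37.090919494628906), 88.68417358398438)
[ 232   62   41  132 3624] ((539.329833984375, 78.597900390625), (148.93460083007812, 49.74848937988281), 14.95661449432373) tri [[458.49304   90.953384]
 [632.82324  101.67985 ]
 [476.57495   28.52877 ]]
 fin top 408 ((492.4048156738281, 65.67642211914062), (35.772071838378906, 13.311208724975586), 14.042712211608887)
[ 171  293   44   35 1041] ((287.1249694824219, 100.69491577148438), (33.94009017944336, 59.22963333129883), 14.002015113830566) tri [[269.73334   60.758884]
 [282.2496   183.60284 ]
 [310.7675    82.80115 ]]
 fin top 287 ((298.0430908203125, 104.64342498779297), (33.89126205444336, 16.81598663330078), 30.612194061279297)
```

View pics/w2.png

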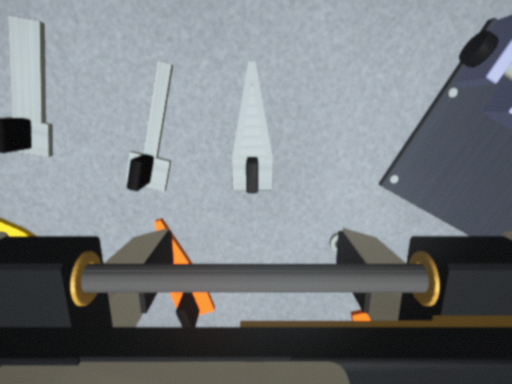

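The wrist view shows the taper gauge alone at (252,130), with its fin at (252,175). Its blade measures 149 x 50 mm and its fin 36 x 13 mm, matching the description. I descend and grip.

```bash
python3 -m crank '[[1,2,-2,40,-0.01],[1,2,-2,80,-0.01],[1,2,-2,120,-0.01],[1,2,-2,155,-0.01],[1,2,-2,180,-0.01],[1,2,-2,195,-0.01],[1,2,-2,205,-0.01],[1,2,-2,206,-0.01],[-1,2,-2,206,-0.01],[-1,2,-2,206,-0.01],[-1,2,-2,206,-0.01],[-1,2,-2,206,-0.01]]' 30; python3 -m crank '[[-1,0,0,0,0],[-1,0,0,0,0],[-1,0,0,0,0],[-1,0,0,0,0],[-1,0,0,0,0],[-1,0,0,0,0],[-1,0,0,0,0],[-1,0,0,0,0]]'
```

```text
time: 3.37
tool_pos: [0.4926, 0.067, 0.1998]
tool_rot: [3.141, -0.002, 0.257]
contact_force: [0.5, -0.0, -0.3]
opening: 0.0695
grip_force: 0.0
time: 4.03
tool_pos: [0.4922, 0.0671, 0.1986]
tool_rot: [3.142, 0.0, 0.257]
contact_force: [-0.5, 0.2, 0.3]
opening: 0.0164
grip_force: 0.0
```

```bash
python3 -m crank '[[-1,0,0,0,0],[-1,0,0,0,0],[-1,0,0,0,0],[-1,0,0,0,0],[-1,0,0,-15,0],[-1,0,0,-40,0],[-1,0,0,-65,0],[-1,0,0,-80,0],[-1,0,0,-80,0],[-1,0,0,-80,0]]' 40; python3 -m crank '[[-1,-6,20,0,0.04],[-1,-16,53,0,0.1],[-1,-27,88,0,0.17],[-1,-38,123,0,0.24],[-1,-49,158,0,0.31],[-1,-60,193,0,0.38],[-1,-70,225,0,0.44],[-1,-77,248,0,0.48],[-1,-81,260,0,0.5],[-1,-81,263,0,0.505],[-1,-81,263,0,0.505],[-1,-81,263,0,0.505]]'
python3 - <<'E'
from h import *
from cell import vision,telemetry
s=telemetry.observe();c=vision.get_calibration("wrist");p,d=vision.read_camera("wrist")
print(s["tool_pos"],s["tool_rot"],s["opening"],s["grip_force"])
np.savez("w3.npz",p=p,d=d,**c);cv2.imwrite("pics/w3.png",p[...,::-1])
E
```

```text
time: 4.87
tool_pos: [0.4921, 0.0671, 0.2787]
tool_rot: [3.141, -0.001, 0.257]
contact_force: [-0.7, -0.3, -2.9]
opening: 0.0137
grip_force: 40.0
time: 5.87
tool_pos: [0.4806, -0.2067, 0.2779]
tool_rot: [-3.141, 0.002, -0.247]
contact_force: [-0.4, 1.4, -2.9]
opening: 0.0137
grip_force: 40.0
[ 0.48056954 -0.20668359  0.2778604 ] [-3.14056902e+00  1.99491927e-03 -2.46786733e-01] 0.013661085617152341 39.98218774795532
```

View pics/w3.png

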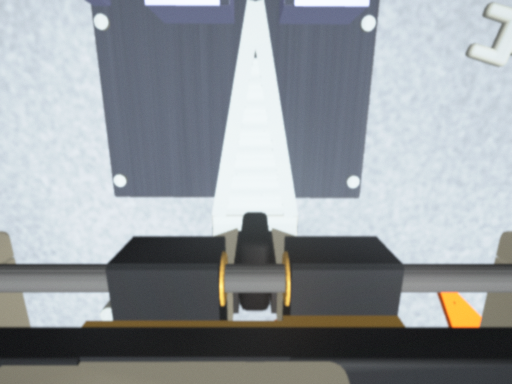

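The gauge is held straight. Its tip is at (257,2), heading into the gap between the jaw fronts (inner corners at about (234,20) and (282,20)). I'll check lateral offset and yaw before lowering.

```bash
python3 - <<'E'
from h import *
from scipy.spatial.transform import Rotation as Ro
D=np.load("w3.npz");p=D["p"].astype(int);c={k:D[k] for k in("camera_matrix","rvec","tvec")}
tp=np.array([.48057,-.20668,.27786]);T=Ro.from_euler("xyz",[-3.14057,.002,-.24679]).as_matrix()
tool=lambda uv,z:((ray(c,uv,z)-tp)@T*1000).round(2)
g=p.mean(2)
for r in(40,80,120,160,185):
    row=np.where(g[r,180:330]>160)[0]+180
    print("blade",r,row.min(),row.max(),tool([[row.min()-.5,r],[row.max()+.5,r]],.089)[:,:2].tolist())
for r in(60,100,140):
    w=np.where(g[r]<130)[0];w=w[(w>60)&(w<420)];print("bed",r,w.min(),w.max(),tool([[w.min(),r],[w.max(),r]],.012)[:,:2].tolist())
for r in(10,14,18,21): print(r,"L",p[r,222:244,2].tolist(),"R",p[r,272:292,2].tolist())
print("corners",tool([[234,21],[282,21]],.012))
for u in(140,200,320,350):
    w=np.where(g[150:230,u]>130)[0][0]+150;print("front",u,w,tool([[u,w]],.012))
E
```

```text
blade 40 240 270 [[106.58, -6.59], [106.58, 8.86]]
blade 80 233 276 [[87.87, -10.44], [87.88, 12.22]]
blade 120 227 283 [[67.88, -14.02], [67.88, 16.35]]
blade 160 220 289 [[46.46, -18.41], [46.47, 20.21]]
blade 185 216 293 [[32.27, -21.11], [32.28, 22.92]]
bed 60 99 371 [[108.62, -113.77], [108.65, 86.92]]
bed 100 104 367 [[80.46, -113.83], [80.5, 86.78]]
bed 140 109 363 [[50.33, -113.91], [50.38, 86.64]]
10 L [142, 142, 143, 140, 142, 142, 141, 140, 143, 143, 145, 140, 129, 121, 117, 118, 122, 118, 119, 120, 119, 125] R [121, 119, 121, 117, 118, 116, 118, 122, 121, 124, 128, 136, 138, 141, 142, 141, 142, 140, 141, 142]
14 L [140, 142, 141, 142, 141, 142, 141, 142, 143, 144, 143, 140, 128, 123, 119, 118, 119, 118, 119, 121, 124, 143] R [121, 119, 122, 118, 117, 116, 116, 117, 122, 130, 139, 141, 142, 143, 142, 140, 140, 140, 140, 141]
18 L [142, 143, 142, 140, 142, 142, 142, 141, 143, 142, 143, 141, 130, 121, 118, 119, 120, 120, 120, 119, 130, 173] R [119, 120, 123, 119, 116, 118, 117, 123, 133, 139, 142, 140, 143, 141, 141, 141, 141, 141, 141, 141]
21 L [141, 141, 142, 142, 143, 143, 143, 144, 140, 142, 143, 137, 130, 126, 121, 116, 119, 119, 121, 126, 145, 195] R [120, 118, 123, 119, 116, 118, 122, 126, 137, 142, 140, 142, 143, 139, 142, 142, 142, 142, 142, 142]
corners [[134.36 -13.7  265.61]
 [134.37  20.62 265.57]]
front 140 196 [[  4.43 -94.08 265.95]]
front 200 196 [[  4.44 -44.26 265.9 ]]
front 320 182 [[ 16.38  54.68 265.77]]
front 350 175 [[ 22.23  78.77 265.74]]
```

```bash
python3 -m crank '[[-1,0,0.5,20,0],[-1,0,1.2,40,0],[-1,0,1.2,55,0],[-1,0,1.2,63,0],[-1,0,1.2,66,0],[-1,0,1.2,66,0],[-1,0,1.2,66,0]]'; python3 -m crank '[[-1,0,0,0.5,0],[-1,0,0,1,0],[-1,0,0,1,0],[-1,0,0,1,0]]'
```

```text
time: 6.5
tool_pos: [0.4808, -0.2087, 0.2134]
tool_rot: [3.141, -0.001, -0.247]
contact_force: [-0.1, 0.1, -2.7]
opening: 0.0136
grip_force: 40.0
time: 6.83
tool_pos: [0.4805, -0.2091, 0.2121]
tool_rot: [3.141, -0.001, -0.248]
contact_force: [0.1, 0.5, -2.8]
opening: 0.0139
grip_force: 40.0
```

```bash
python3 -m crank '[[-1,0,0,0.5,0],[-1,0,0,1,0],[-1,0,0,1,0],[-1,0,0,1,0]]'; python3 -m crank '[[-1,0,0,0.5,0],[-1,0,0,0.7,0],[-1,0,0,0.7,0]]'
```

```text
time: 7.17
tool_pos: [0.4804, -0.2091, 0.2107]
tool_rot: [3.142, 0.0, -0.248]
contact_force: [-0.0, -0.7, -2.7]
opening: 0.0138
grip_force: 40.0
time: 7.42
tool_pos: [0.4804, -0.2091, 0.2106]
tool_rot: [3.141, -0.0, -0.248]
contact_force: [-3.5, 1.0, 5.0]
opening: 0.0141
grip_force: 40.0
```

```bash
python3 -m crank '[[-1,4,0,-0.3,0],[-1,10,0,-0.3,0],[-1,18,0,-0.3,0],[-1,26,0,-0.3,0],[-1,34,0,-0.3,0],[-1,42,0,-0.3,0],[-1,48,0,-0.3,0],[-1,52,0,-0.3,0],[-1,54,0,-0.3,0],[-1,54,0,-0.3,0],[-1,54,0,-0.3,0]]'
python3 - <<'E'
from h import *
from cell import vision
p,d=vision.read_camera("wrist");c=vision.get_calibration("wrist");np.savez("w4.npz",p=p,d=d,**c);cv2.imwrite("pics/w4.png",cv2.resize(p[0:220,130:390],None,fx=3,fy=2.7)[...,::-1])
E
```

```text
time: 8.33
tool_pos: [0.5332, -0.2224, 0.2106]
tool_rot: [3.141, -0.0, -0.248]
contact_force: [-3.0, 1.5, 3.8]
opening: 0.0137
grip_force: 40.0
```

View pics/w4.png

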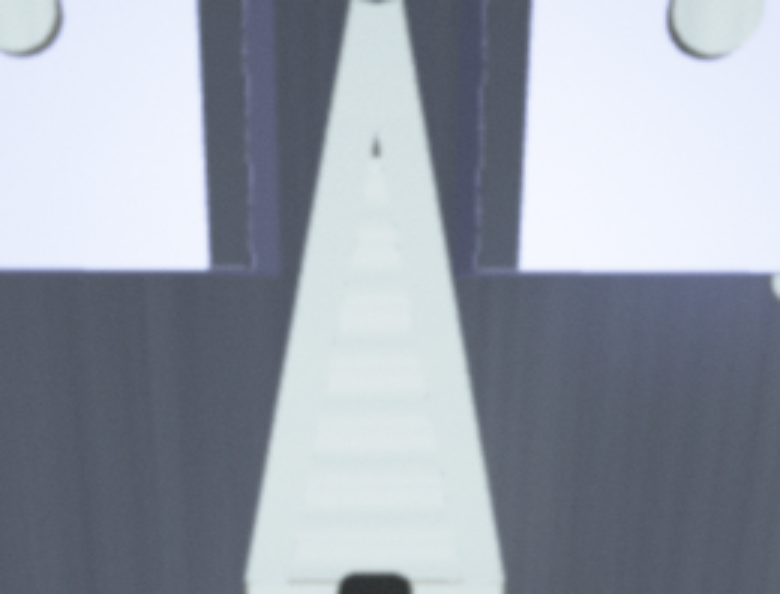

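The blade is inside the gap: its edges at the mouth row are at crop (305,270) and (449,270), and the jaw face feet are near 278 and 458. The blade sits slightly right of centre, so I'll measure it.

```bash
python3 - <<'E'
from h import *
from scipy.spatial.transform import Rotation as Ro
from cell import telemetry
s=telemetry.observe();tp=s["tool_pos"];T=Ro.from_euler("xyz",s["tool_rot"]).as_matrix()
D=np.load("w4.npz");p=D["p"].astype(int);c={k:D[k] for k in("camera_matrix","rvec","tvec")}
tool=lambda uv,z:((ray(c,uv,z)-tp)@T*1000).round(2)[:,:2].tolist()
g=p.mean(2)
for r in(40,80,93,130,170):
    w=np.where(g[r,200:320]>150)[0]+200;w=w[(w>200+0)]
    w=[x for x in w if 210<x<305];print(r,min(w),max(w),tool([[min(w)-.5,r],[max(w)+.5,r]],.022))
for r in(80,90,95): print(r,p[r,205:235].tolist()if 0 else (p[r,208:234,2]-p[r,208:234,1]).tolist(),(p[r,276:300,2]-p[r,276:300,1]).tolist())
# face: top edges z=.052, foot z=.012
x=lambda u:130+u/3-.33
print("L top",tool([[x(250),262/2.7]],.052),"foot",tool([[x(278),99]],.012));print("R top",tool([[x(478),262/2.7]],.052),"foot",tool([[x(457),99]],.012))
E
```

```text
40 240 270 [[106.59, -6.61], [106.6, 8.85]]
80 233 304 [[87.88, -10.46], [87.89, 26.63]]
93 231 304 [[81.53, -11.62], [81.54, 26.91]]
130 225 284 [[62.68, -15.24], [62.68, 17.0]]
170 219 291 [[40.89, -19.14], [40.9, 21.48]]
80 [13, 13, 13, 13, 17, 22, 25, 28, 25, 27, 26, 27, 27, 25, 24, 17, 13, 12, 12, 13, 11, 12, 10, 11, 10, 8] [6, 9, 10, 10, 13, 17, 19, 21, 22, 24, 23, 24, 22, 21, 16, 16, 14, 13, 14, 13, 15, 14, 15, 14]
90 [13, 15, 12, 13, 17, 21, 23, 27, 27, 26, 27, 25, 26, 25, 25, 19, 14, 12, 13, 12, 12, 11, 13, 8, 4, 3] [3, 5, 7, 10, 13, 19, 21, 23, 25, 23, 22, 23, 21, 20, 17, 14, 14, 15, 15, 16, 14, 14, 16, 15]
95 [13, 13, 14, 13, 15, 20, 28, 27, 27, 26, 26, 27, 26, 27, 24, 19, 14, 12, 12, 12, 13, 12, 8, 5, 4, 2] [1, 2, 4, 9, 12, 19, 23, 24, 23, 21, 23, 27, 24, 19, 14, 15, 16, 15, 14, 14, 15, 14, 17, 14]
L top [[78.31, -16.98]] foot [[78.9, -16.94]]
R top [[78.32, 15.67]] foot [[78.9, 16.13]]
```

```bash
python3 -m crank '[[-1,2,-0.8,0,0],[-1,4,-1.6,0,0],[-1,7,-1.6,0,0],[-1,10,-1.6,0,0],[-1,11,-1.6,0,0],[-1,11,-1.6,0,0],[-1,11,-1.6,0,0]]';python3 -m crank '[[-1,1,0,0,0],[-1,2,0,0,0],[-1,2,0,0,0]]'
```

```text
time: 8.97
tool_pos: [0.544, -0.2235, 0.2106]
tool_rot: [3.141, 0.0, -0.248]
contact_force: [-4.5, 1.6, 5.9]
opening: 0.0138
grip_force: 40.0
time: 9.22
tool_pos: [0.5458, -0.224, 0.2107]
tool_rot: [3.141, 0.001, -0.248]
contact_force: [-4.9, 1.3, 5.7]
opening: 0.0142
grip_force: 40.0
```

```bash
python3 -m crank '[[-1,0.5,0,-0.3,0],[-1,1,0,-0.3,0],[-1,1,0,-0.3,0]]';python3 -m crank '[[-1,0.5,0,0,0],[-1,1,0,0,0],[-1,1,0,0,0]]'
```

```text
time: 9.47
tool_pos: [0.5468, -0.2242, 0.2106]
tool_rot: [3.142, 0.0, -0.248]
contact_force: [-4.1, 0.3, 4.0]
opening: 0.0139
grip_force: 40.0
time: 9.72
tool_pos: [0.5477, -0.2244, 0.2106]
tool_rot: [3.142, 0.0, -0.248]
contact_force: [-4.1, 0.4, 4.4]
opening: 0.0142
grip_force: 40.0
```

```bash
python3 -m crank '[[-1,0.4,0,-0.2,0],[-1,0.7,0,-0.2,0],[-1,0.7,0,-0.2,0]]';python3 -m crank '[[-1,0.4,0,0,0],[-1,0.7,0,0,0],[-1,0.7,0,0,0]]'
```

```text
time: 9.97
tool_pos: [0.5485, -0.2246, 0.2106]
tool_rot: [3.142, -0.0, -0.248]
contact_force: [-3.2, 0.2, 2.1]
opening: 0.0137
grip_force: 40.0
time: 10.22
tool_pos: [0.5491, -0.2248, 0.2106]
tool_rot: [3.142, -0.0, -0.248]
contact_force: [-1.3, 0.7, 0.4]
opening: 0.0138
grip_force: 40.0
```

```bash
python3 -m crank '[[-1,0.3,0,0,0],[-1,0.5,0,0,0],[-1,0.5,0,0,0]]';python3 -m crank '[[-1,0.3,0,0,0],[-1,0.5,0,0,0],[-1,0.5,0,0,0]]'
```

```text
time: 10.47
tool_pos: [0.5495, -0.2249, 0.2107]
tool_rot: [-3.142, 0.0, -0.248]
contact_force: [-2.4, 1.4, -0.7]
opening: 0.014
grip_force: 40.0
time: 10.72
tool_pos: [0.5498, -0.225, 0.2107]
tool_rot: [-3.142, 0.001, -0.248]
contact_force: [-3.9, 0.1, -0.4]
opening: 0.0136
grip_force: 40.0
```

```bash
python3 -m crank '[[-1,0.2,0,0,0],[-1,0.4,0,0,0],[-1,0.4,0,0,0]]';
python3 - <<'E'
from h import *
from cell import vision
p,d=vision.read_camera("wrist");c=vision.get_calibration("wrist");np.savez("w5.npz",p=p,d=d,**c);cv2.imwrite("pics/w5.png",cv2.resize(p[50:180,180:340],None,fx=4.6,fy=4.6,interpolation=2)[...,::-1])
E
```

```text
time: 10.97
tool_pos: [0.5501, -0.2251, 0.2107]
tool_rot: [-3.142, 0.001, -0.248]
contact_force: [-4.8, 0.7, 0.9]
opening: 0.0136
grip_force: 40.0
```

View pics/w5.png

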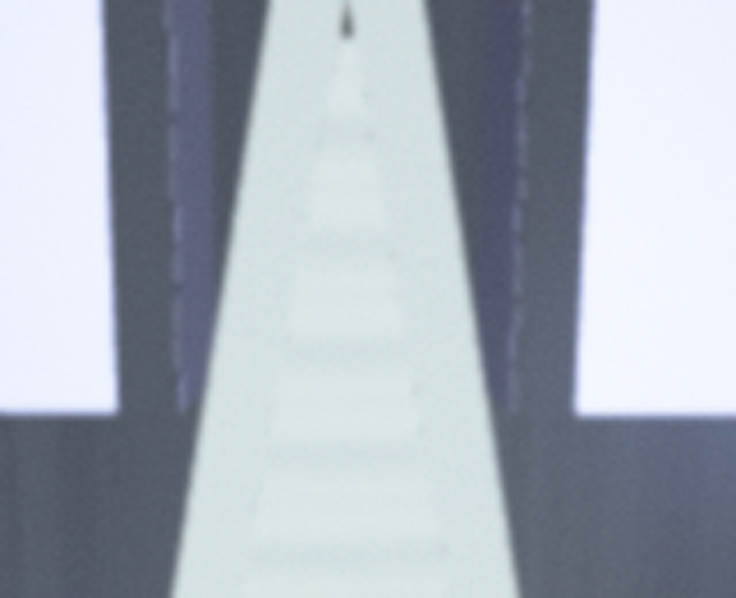

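The blade's left edge at the mouth, crop (200,410), meets the left jaw's face. The right edge at (490,410) is close to the right face, whose top edge is at (512,410). I'll compute the clearances.

```bash
python3 - <<'E'
from h import *
from scipy.spatial.transform import Rotation as Ro
from cell import telemetry
s=telemetry.observe();tp=s["tool_pos"];T=Ro.from_euler("xyz",s["tool_rot"]).as_matrix();print(s["contact_force"],s["torque"])
D=np.load("w5.npz");p=D["p"].astype(int);c={k:D[k] for k in("camera_matrix","rvec","tvec")}
tool=lambda uv,z:((ray(c,uv,z)-tp)@T*1000).round(2)[:,:2].tolist()
x=lambda u:180+u/4.6-.4
y=lambda v:50+v/4.6-.4
for r in(60,100,130): 
    b=p[r,205:300,1];w=np.where(b>150)[0]+205;w=w[(w>210)&(w<296)];print(r,tool([[w.min()-.5,r],[w.max()+.5,r]],.022))
print("L top",tool([[x(184),y(408)],[x(175),y(200)],[x(170),y(20)]],.052),"R",tool([[x(512),y(408)],[x(519),y(200)],[x(527),y(20)]],.052))
print("foot L",tool([[x(212),y(10)],[x(213),y(200)]],.012))
E
```

```text
[-5.22254195  1.30567596  0.72455751] [0.1989747  0.68109827 0.04694406]
60 [[97.35, -8.23], [97.36, 10.5]]
100 [[78.03, -12.2], [78.04, 13.98]]
130 [[62.66, -15.22], [62.66, 17.01]]
L top [[60.83, -14.66], [79.9, -14.92], [95.28, -14.87]] R [[60.84, 17.05], [79.91, 17.09], [95.29, 17.29]]
foot L [[102.86, -14.46], [81.99, -14.87]]
```

```bash
python3 -m crank '[[-1,0.2,0,0,0],[-1,0.4,0,0,0],[-1,0.4,0,0,0]]'
```

```text
time: 11.27
tool_pos: [0.5503, -0.2251, 0.2107]
tool_rot: [-3.141, 0.002, -0.248]
contact_force: [-6.6, 1.1, 0.6]
opening: 0.0137
grip_force: 40.0
```

Axial force rises with almost no lateral force, so the gauge bears on both sides. I'll release and retreat upwards.

```bash
python3 -m crank '[[-1,0,0,0,0],[-1,0,0,0,0],[-1,0,0,0,0]]' 5; python3 -m crank '[[-0.4,0,0,0,0],[-0.2,0,0,0,0],[-0.1,0,0,0,0],[-0.1,0,0,0,0],[-0.1,0,0,0,0],[-0.1,0,0,0,0]]'; python3 -m crank '[[-0.1,0,0,-10,0],[-0.1,0,0,-30,0],[-0.1,0,0,-60,0],[-0.1,0,0,-100,0],[-0.1,0,0,-140,0],[-0.1,0,0,-160,0],[-0.1,0,0,-160,0],[-0.1,0,0,-160,0],[-0.1,0,0,-160,0]]'
python3 - <<'E'
from h import *
from cell import vision
from scipy.spatial.transform import Rotation as Ro
from cell import telemetry
s=telemetry.observe()
p,d=vision.read_camera("wrist");c=vision.get_calibration("wrist");np.savez("w6.npz",p=p,d=d,**c);cv2.imwrite("pics/w6.png",cv2.resize(p[60:260,130:390],None,fx=3,fy=3,interpolation=2)[...,::-1])
E
```

```text
time: 11.52
tool_pos: [0.5504, -0.2251, 0.2106]
tool_rot: [-3.141, 0.002, -0.248]
contact_force: [-5.5, 0.6, -0.0]
opening: 0.0139
grip_force: 5.0
time: 12.02
tool_pos: [0.5509, -0.2253, 0.2109]
tool_rot: [3.141, -0.001, -0.248]
contact_force: [-0.3, 0.3, 0.2]
opening: 0.0409
grip_force: 0.0
time: 12.77
tool_pos: [0.5504, -0.225, 0.3702]
tool_rot: [-3.141, 0.001, -0.248]
contact_force: [-0.4, -0.8, 0.5]
opening: 0.0415
grip_force: 0.0
```

View pics/w6.png

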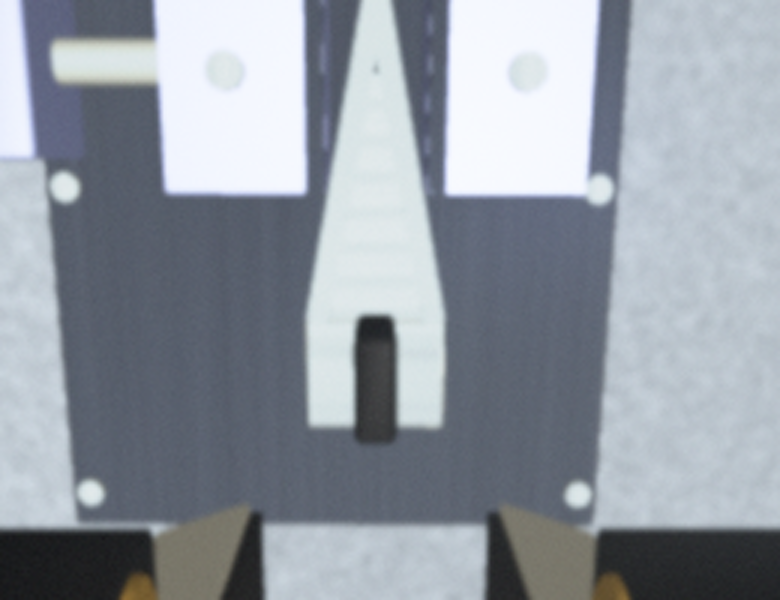

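The gauge lies flat in the gap. Its flanks at crop (325,190) and (428,190) meet both jaw faces symmetrically, and the gripper is clear of it.

```bash
python3 -c "
from cell import ticket;print(ticket.hand_in())"
```

```text
the job is handed in; nothing more can be done
None
```

The tapered gauge was slid flat along the bed into the gap until it bore on both jaws at under 7 N, below the 14 N that would shift the moving jaw; I then released it and handed the job in at about 13 s, but did not re-measure the gap after release.

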